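# Move a change gear to the fold-out hook and fold the empty hook away

## Robot

A 7-joint arm with a two-finger parallel gripper is mounted at the origin on the work surface. World frame = base frame: x ahead of the robot, y to its left, z up, the work surface at z = 0. Lengths are in m, angles in rad, forces in N, time in s.
With the tool pointing down it reaches from about 0.425 to 0.875 m from the base axis. Payload 8.4 kg.
Tool frame: the origin (TCP) lies on the mounting face of the last link; the fingertips stand 173 mm ahead of it and the grasp point (between the pads) lies 155 mm ahead of it; z points along the fingers, y is the direction in which the jaws open and shut (so a half turn about z gives the same grasp; the last joint's range is limited). The gripper opens to 85 mm and grips with 20 to 120 N. Pads are 22 mm wide; open, the fingers measure 114 mm over their backs; the gripper's body (76 mm by 85 mm) begins 54 mm behind the grasp point. The pads swing forward as they close: fully open they stand 13 mm farther back than shut.
Start: joints at [1.1, 0.333, 0.04, 1.465, -0.013, 1.343, -0.059], TCP at [0.236, -0.606, 0.405] pointing down, gripper open.
Joint ranges: [-2.58, 2.58], [-0.38, 2.09], [-1.3, 1.39], [0.25, 2.4], [-1.5, 4.64], [0.08, 2.09], [-2.65, 2.65]. Speed limits (rad/s): [2.22, 2.22, 2.79, 2.79, 3.14, 3.14, 3.14].

## Interface

Orientations are given as a 3x3 rotation matrix whose columns are the frame's x, y, z axes.
In Python, from bench import arm gives the robot as it stands. The module is installed in compiled form; this text tells all that it offers.
- The arm moves only by the tool step_arm, never from a script. Its argument "deltas" is a list that holds one entry, the list of rows, each a list of 7 numbers: the shift along the tool's x, y, z in m, then the turn, a rotation vector about the tool's x, y, z in degrees, then the opening, from 0 (shut) to 1 (fully open). In form: [[[tx, ty, tz, rx, ry, rz, gripper], ...]]. A call has 1 to 10 rows; each row shifts and turns the commanded pose from where the row before left it, along the tool's axes as they then stand; what a row does not reach is not made up. A row lasts 1/10 s, in which the tool goes at most 50 mm and 8.59 degrees, less where a joint would pass 70% of its speed; a pose out of reach is approached as far as the arm can. A call is refused whole if a number of a shift passes 0.05 or a number of a turn 8.59, either way. A call with a gripper value outside its range is refused whole. The fingers move at their own pace and stop on an object; "squeeze" is the grip in N (left out, the last holds). Time passes only in rows, so rows that do not move let the fingers close. It gives the time, the measured TCP pose, the force and the opening at its end, in the units of the state.
- arm.state(): the state, without advancing time (a new reading comes with each control period).
- arm.capture(name): name is "scene" or "top"; returns a dict with "img" (420x560x3 uint8, red, green, blue), "fx", "fy", "cx", "cy" (pixels), "rvec" (rotation vector, rad) and "tvec" (3), from world to camera coordinates, as OpenCV has them. Camera axes: x right, y down, z forward; pixel columns grow to the right and rows downward; lengths in m; the calibration is good to about 2 mm. A picture is of the moment at which its call begins. There is no depth.
- arm.sign_off(): hands the job in, once; it reports no verdict.
Trained networks look in a picture, given as the dict that the camera call returned (one of the last four; its "shot" number tells which), for a name from the list of things; names that differ only in an ending like _2 or _b are one class to them, and where a whole thing is asked for, a point or a joint stands for the part that bears it (a point fixed in the world has none). Each returns a list of dicts, best first, with "p" (0 to 1); they miss things now and then, are a little off and sometimes report something else, mostly with a low value. They report only what shows in the picture. A call takes as long as a camera call. They do not tell look-alikes from the thing itself.
- arm.silhouettes(thing, picture): "pixels" (420x560 bool, what is visible of it) and "box" ([left, top, right, bottom] as shares, 0 to 1, of the picture: columns of its width, rows of its height, round what is visible of it).
- arm.pinpoint(thing, picture): "position" ([column, row] as shares, 0 to 1, of the picture: columns of its width, rows of its height: a listed point, or the origin of a listed thing).
The state is a dict: "clock": time; "joints": joint angles; "qd": joint speeds; "effort": joint torques, N m; "tcp_pos": TCP position; "tool_rot": TCP orientation; "ft_force": force on the tool from outside, world axes, zero at the start; "ft_torque": the same for the moment, N m; "gripper_width": finger opening in m.
Only numpy, scipy, OpenCV 4.12 (cv2) and the standard library are available. Lean on these libraries where they do the work, as an engineer would, in place of code of your own. Each camera call takes 0.05 s, during which the arm holds its last target. There are 200 camera calls.

## Task

Swing the folded hook out from the tool panel to its stop, move the change gear over to it from the other hook so that it hangs fully down in the groove of the orange sleeve (find the groove by gentle feel, do not force the gear), then fold the emptied hook flat along the panel again. The hooks are sprung: guide each arm all the way to its stop and do not let it snap over. Do not drop the gear or set it down, and leave the other things on the bench alone.

Things in the scene. Friction and masses are not known exactly. Their poses are not given: they have to be found in the camera images.
- panel: fixed low upright plywood panel, 520 wide, its top 130 above the bench, below the hooks' arms, feet behind it; it carries both hooks. Origin: at bench level, mid-width, on its face; x points out of the face, away from the robot; z up
- hookA: fixed steel bracket of the loaded hook, which carries the gear at the start. Origin: on the vertical hinge axis, level with the top of the hook's bar, 35 mm out from the panel's face; x straight out of the panel, z up. The arm is a steel bar 14 wide x 14 high running level from the hinge axis to a red end post 110 mm away
- hookB: fixed steel bracket of the empty hook, folded at the start; same make, same panel, origin and axes alike. Along the bar's top of each hook sits an orange sleeve 14 wide, 6 high, cut across by one square-edged groove 17 mm wide, down to the bar's top. On hook A the groove's middle is 60 mm from the hinge axis; on hook B see point hookB_mid
- hookA_arm (a joint): angle of the loaded hook's arm, rad: 1.571 = unfolded, along the bracket's +x (start); 0 = folded flat along the panel, above its top edge, along the bracket's +y. An over-centre spring pulls the arm to the nearer hard stop (6.5 N at the post at either end, nil at 0.785 rad where it changes sides); past the middle an unguided arm snaps over.
- hookB_arm (a joint): angle of the empty hook's arm, same meaning: 0 = folded flat (start), 1.571 = unfolded. An over-centre spring pulls the arm to the nearer hard stop (6.5 N at the post at either end, nil at 0.785 rad where it changes sides); past the middle an unguided arm snaps over.
- hookA_tip (a point): centre of the upright round red end post of the loaded hook's arm, half-way up: 22 diameter, 26 high, from 14 below to 12 above the bar's top. It can be pinched from above and turns in the grip as the arm swings
- hookB_tip (a point): centre of the upright round red end post of the other hook's arm, same size
- hookB_mid (a point): point on the arm of hook B, on the bar's centre line, level with its top, 60 mm from the hinge axis; x along the bar to the end post, z up. The sleeve was clamped by hand, so the groove's middle lies anywhere from 14 mm inwards to 14 mm outwards of here. It is not tracked: see it, or slide the gear along the sleeve under light load until it drops 6 mm
- gear_center (a point): centre of the grey alloy change gear: 124 over its teeth (solid to 116), 14 thick, round bore of 44, 0.28 to 0.48 kg. Hangs upright by its bore, axis (point's x) along the bar. Centre 21 mm below the bar's top when down in a groove, 15 mm when riding on the sleeve. Pinch its rim from above across the 14 mm, fingers no deeper than 28 mm below the teeth
- gear: the same gear; origin and axes as point gear_center. To pass on or off over the end post its centre must be 4 mm below to 2 mm above the bar's top. Seating it takes 2 to 8 N of load; pressing or pushing it against hook B with over 20 N counts as forcing it
- tray: white two-compartment parts tray, 150 x 200 x 50, loose on the bench; origin under its centre
- valve: small alloy pneumatic valve with brass ports, 112 x 35 x 38, loose on the bench; origin under its centre
- cylinder: small pneumatic cylinder lying on the bench, about 200 x 36 x 36; origin under its middle
- smallgear: small brass gear blank lying flat on the bench, 80 diameter, 14 thick; origin under its centre
- screwdriver: screwdriver lying on the bench
- carton: small cardboard carton, 120 x 90 x 70; origin under its centre
Not all that is in view belongs to the job. There is more than one size of the gear; the job needs the smaller.

How it is judged:
By the outcome, as a careful person would: the job done as asked, in the order asked, and still so for the second after the job is handed in, with the robot touching nothing.
It also fails if it takes over 72 s, if anything falls off the work surface, if the arm or the gripper's body presses on something with over 40 N, if the wrist force passes 120 N, or if a joint passes its speed limit or range.

## Working session

There is one attempt and no reset: what is moved stays moved. The work goes in short steps, Python scripts to look and compute and a tool call to move; the robot and the scene stay as the last step left them, time stands still between calls to the robot, and variables do not carry over. Pictures are saved under pics/ and viewed, about 8 in all and at most 12, crops included, and the job is handed in when it is done.

Besides the shell and the picture viewer there is one more tool, called after "Request:" as name(argument=value, ...), one argument or row to a line, values as JSON. step_arm: Moves the arm, as the interface text tells. Its arguments: {"type":"object","properties":{"deltas":{"type":"array"},"squeeze":{"type":"number"}},"required":["deltas"]}

```bash
mkdir -p pics
cat > h.py <<'E'
import numpy as np, cv2
from bench import arm
def cap(n):
    c=arm.capture(n); c['R']=cv2.Rodrigues(np.array(c['rvec'],float))[0]; return c
def save(c,f,s=None,crop=None):
    im=c['img'][:,:,::-1]
    if crop: im=im[crop[1]:crop[3],crop[0]:crop[2]]
    if s: im=cv2.resize(im,None,fx=s,fy=s,interpolation=cv2.INTER_CUBIC)
    cv2.imwrite('pics/'+f,im)
def proj(c,P):
    q=c['R']@np.array(P,float)+np.array(c['tvec']).ravel(); return np.array([c['fx']*q[0]/q[2]+c['cx'],c['fy']*q[1]/q[2]+c['cy']])
def ray(c,uv):
    d=c['R'].T@np.array([(uv[0]-c['cx'])/c['fx'],(uv[1]-c['cy'])/c['fy'],1]); o=-c['R'].T@np.array(c['tvec']).ravel(); return o,d/np.linalg.norm(d)
def onz(c,uv,z):
    o,d=ray(c,uv); return o+d*(z-o[2])/d[2]
def tri(cs,uvs):
    A=np.zeros((3,3));b=np.zeros(3);
    for c,uv in zip(cs,uvs):
        o,d=ray(c,uv);M=np.eye(3)-np.outer(d,d);A+=M;b+=M@o
    X=np.linalg.solve(A,b); return X,[np.linalg.norm(proj(c,X)-uv) for c,uv in zip(cs,uvs)]
def pin(c,t,n=3):
    r=arm.pinpoint(t,c); return [(np.array(x['position'])*[560,420],x['p']) for x in r[:n]]
E
cat > look.py <<'E'
from h import *
np.set_printoptions(precision=4,suppress=True)
s=cap('scene');t=cap('top')
save(s,'s0.png');save(t,'t0.png')
for n in ['panel','hookA','hookB','hookA_tip','hookB_tip','hookB_mid','gear_center']:
    a=pin(s,n);b=pin(t,n)
    print(n,'S',[(x[0].round(1),round(x[1],2)) for x in a],'T',[(x[0].round(1),round(x[1],2)) for x in b])
    if a and b: print('   ',*tri([s,t],[a[0][0],b[0][0]]))
st=arm.state();print(st['tcp_pos'],st['tool_rot'],st['gripper_width'],st['clock'])
for c in (s,t): print(-c['R'].T@np.array(c['tvec']).ravel(),c['fx'])
E
python3 look.py
```

```text
panel S [(array([265.8, 243.1]), 0.84)] T [(array([299. , 209.7]), 0.8)]
    [ 0.4987 -0.0783  0.0023] [np.float64(2.3688024969829273), np.float64(2.4602934995230386)]
hookA S [(array([320.2, 231.8]), 0.72), (array([310.8, 204.7]), 0.62)] T [(array([251.8, 197. ]), 0.63)]
    [0.534  0.0823 0.0646] [np.float64(6.296403444441994), np.float64(6.530662997623148)]
hookB S [(array([224.8, 222.4]), 0.78)] T [(array([338.3, 186.1]), 0.68)]
    [ 0.5396 -0.1933  0.1783] [np.float64(0.6355452805871498), np.float64(0.6445514623261197)]
hookA_tip S [(array([323.5, 235.8]), 0.52), (array([314.7, 224.8]), 0.29), (array([420.4, 252. ]), 0.15)] T [(array([243.4, 161.8]), 0.51), (array([351., 140.]), 0.39)]
    [0.6205 0.0841 0.1477] [np.float64(0.013966227399861772), np.float64(0.013864842955341947)]
hookB_tip S [(array([261.9, 213.1]), 0.92)] T [(array([304.2, 189.1]), 0.79), (array([338.6, 184.3]), 0.21)]
    [ 0.5307 -0.088   0.1868] [np.float64(1.56679844457839), np.float64(1.621673221527337)]
hookB_mid S [(array([246.2, 219.2]), 0.72)] T [(array([321.1, 191.4]), 0.66), (array([413.8, 209.8]), 0.63)]
    [ 0.5274 -0.1369  0.1668] [np.float64(1.9716916875204569), np.float64(2.029780313601167)]
gear_center S [(array([314.3, 224.5]), 0.91), (array([335.1, 166.1]), 0.86)] T [(array([191.9, 289.4]), 0.91), (array([246.2, 177.8]), 0.72)]
    [ 0.2369  0.2377 -0.2576] [np.float64(13.114647794611265), np.float64(15.602330372319077)]
[ 0.2361 -0.6056  0.4047] [[ 0.9317  0.3633 -0.    ]
 [ 0.3633 -0.9317 -0.    ]
 [-0.      0.     -1.    ]] 0.08528124001871168 0.8
[ 1.3764 -0.1987  1.117 ] 425.6941925097707
[ 0.2617 -0.0057  1.6161] 508.2177949359187
```

Run:
```python
import cv2,numpy as np
a=cv2.imread('pics/s0.png');b=cv2.imread('pics/t0.png')
A=cv2.resize(a[130:330,150:430],(800,571),interpolation=cv2.INTER_CUBIC);cv2.imwrite('pics/sc.png',A)
B=cv2.resize(b[110:260,180:400],(800,545),interpolation=cv2.INTER_CUBIC);cv2.imwrite('pics/tc.png',B)
```

```text
(no output)
```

View pics/sc.png

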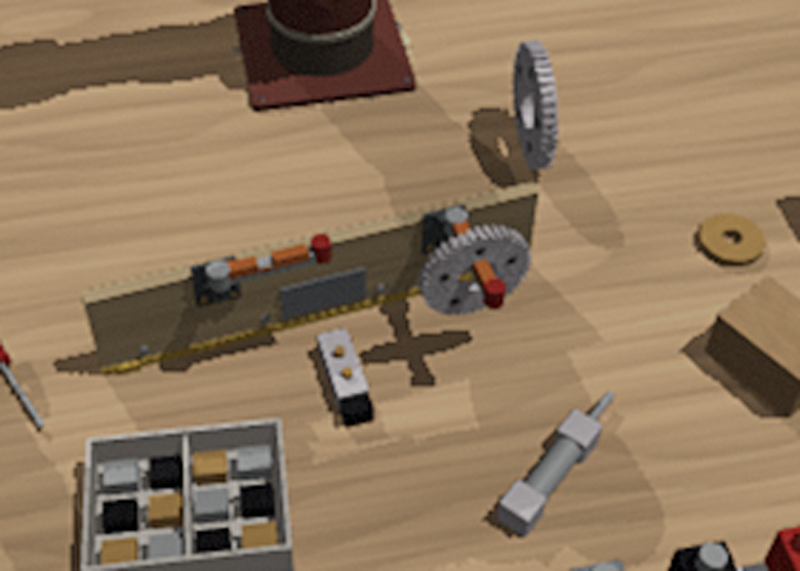

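View pics/tc.png

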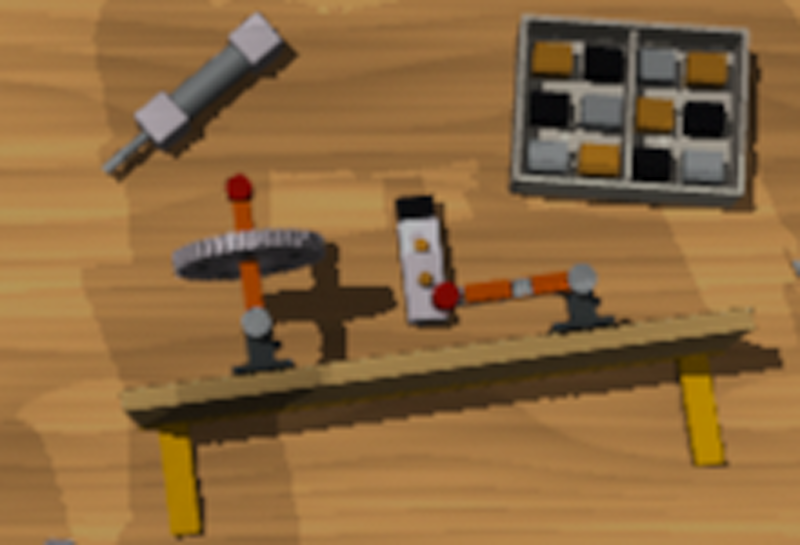

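View pics/t0.png

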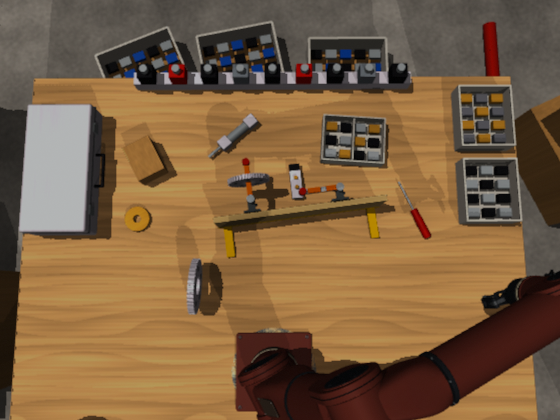

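The scene crop shows gear on hook A (crop ~475,270) and hook B folded with its groove at about (264,262). In the top crop B's cap is at (582,277), its groove at (521,287) and its post at (446,296), so the groove is about 49 mm from the hinge. The large gear near the robot is the decoy. Next I'll take exact positions by colour.

```bash
cat > meas.py <<'E'
from h import *
from scipy.optimize import least_squares
np.set_printoptions(precision=4,suppress=True)
def red(c,box):
    x0,y0,x1,y1=box; im=c['img'][y0:y1,x0:x1].astype(float)
    m=((im[...,0]>90)&(im[...,1]<0.35*im[...,0])&(im[...,2]<0.45*im[...,0])).astype(np.uint8)
    n,l,s,ct=cv2.connectedComponentsWithStats(m)
    return [(ct[i]+[x0,y0],s[i,4],s[i,:4]+[x0,y0,0,0]) for i in range(1,n) if s[i,4]>5]
if __name__=='__main__':
    s=cap('scene');t=cap('top')
    for nm,c,b in [('A s',s,(310,220,335,245)),('B s',s,(250,205,272,225)),('A t',t,(235,150,256,172)),('B t',t,(293,182,312,200))]:
        print(nm,red(c,b))
    def silc(c,n):
        for r in arm.silhouettes(n,c)[:2]:
            v,u=np.nonzero(r['pixels']); print(n,r['p'],u.min(),u.max(),v.min(),v.max(),u.mean(),v.mean())
    for c in (s,t): silc(c,'gear')
    np.savez('cams.npz',**{k+n:np.array(c[k]) for n,c in(('s',s),('t',t)) for k in ('img','fx','fy','cx','cy','R','tvec')})
    RA=[red(s,(310,220,335,245)),red(t,(235,150,256,172))];RB=[red(s,(250,205,272,225)),red(t,(293,182,312,200))]
    for R in (RA,RB): print(tri([s,t],[max(r,key=lambda q:q[1])[0]+0.0 for r in R]))
E
python3 meas.py
```

```text
A s [(array([322.5926, 230.0741]), np.int32(27), array([320, 228,   6,   5]))]
B s [(array([261.7826, 214.3913]), np.int32(23), array([259, 212,   6,   5]))]
A t [(array([245.2353, 161.1765]), np.int32(34), array([243, 158,   6,   7]))]
B t [(array([302.2222, 190.7222]), np.int32(36), array([299, 188,   7,   7]))]
gear 0.71 329 344 145 189 336.37931034482756 166.77586206896552
gear 0.57 296 334 210 240 313.9906914893617 224.26329787234042
gear 0.96 187 201 260 314 193.73333333333332 286.7621212121212
gear 0.76 227 268 173 187 246.67156862745097 179.82843137254903
(array([0.617 , 0.0788, 0.1708]), [np.float64(0.5565716348107203), np.float64(0.5542445790315592)])
(array([ 0.5273, -0.0855,  0.1769]), [np.float64(0.6730642191147291), np.float64(0.697531904959853)])
```

```bash
cat > fit.py <<'E'
from h import *
from scipy.optimize import least_squares
np.set_printoptions(precision=4,suppress=True)
z=np.load('cams.npz'); C={n:{k:z[k+n] for k in('img','fx','fy','cx','cy','R','tvec')} for n in 'st'}
k=lambda u,v,x,y,s:np.array([(u+.5)/s-.5+x,(v+.5)/s-.5+y])
obs=[('s','tA',7,(322.6,230.6),1),('s','tB',6,(261.8,214.4),1),('t','tA',9,(245.2,161.2),1),('t','tB',9,(302.3,190.7),1),
('s','hA','c',k(456,213,150,130,2.857),1.),('s','hB','c',k(217,270,150,130,2.857),1.),
('t','hA','c',k(257,320,180,110,3.636),1.),('t','hB','c',k(582,275,180,110,3.636),1.),
('s','tB',-1,(261.9,213.1),.3),('t','tA',-1,(243.4,161.8),.3),('t','tB',-1,(304.2,189.1),.3),
('s','gA',-21,(314.3,224.5),.6),('t','gA',-21,(246.2,177.8),.4),('s','gA',-21,(314.0,224.3),.3)]
def pts(p):
    x,y,w,zb,dy,hc=p; ex=np.array([np.cos(w),np.sin(w),0]);ey=np.array([-np.sin(w),np.cos(w),0])
    hA=np.array([x,y,zb]);hB=hA-dy*ey
    return dict(hA=hA,hB=hB,tA=hA+.11*ex,tB=hB+.11*ey,gA=hA+.06*ex,ex=ex,ey=ey)
def res(p):
    P=pts(p);r=[]
    for c,n,dz,uv,w in obs: r+=list(w*(proj(C[c],P[n]+[0,0,(p[5] if dz=='c' else dz/1000)])-uv))
    return np.array(r)
f=least_squares(res,[.53,.08,.1,.17,.27,.01],loss='soft_l1')
P=pts(f.x);print(f.x,np.degrees(f.x[2]));print(res(f.x).reshape(-1,2).round(1).tolist());print(P)
if __name__=='__main__':
    for c,uv in (('t',k(521,287,180,110,3.636)),('s',k(264,262,150,130,2.857))):
        q=onz(C[c],uv,f.x[3]+.003);print('groove',c,(q-P['hB'])@P['ey'],(q-P['hB'])@P['ex'])
E
python3 fit.py
```

```text
[0.5089 0.0643 0.1268 0.1663 0.2613 0.0064] 7.266056750179745
[[-0.6, -0.8], [-0.7, 1.2], [-0.4, -0.9], [-0.7, -0.2], [-1.0, -0.3], [-0.5, 0.1], [-0.8, -0.2], [-0.5, 0.5], [-0.2, 1.2], [0.5, -0.2], [-0.8, 0.6], [0.4, -0.4], [0.5, 0.5], [0.3, -0.1]]
{'hA': array([0.5089, 0.0643, 0.1663]), 'hB': array([ 0.5419, -0.1949,  0.1663]), 'tA': array([0.618 , 0.0782, 0.1663]), 'tB': array([ 0.528 , -0.0857,  0.1663]), 'gA': array([0.5684, 0.0719, 0.1663]), 'ex': array([0.992 , 0.1265, 0.    ]), 'ey': array([-0.1265,  0.992 ,  0.    ])}
groove t 0.04747937822539453 -0.001468634325146578
groove s 0.05059929221527985 0.0015778594984699687
```

```bash
cat > plan.py <<'E'
from h import *
import sys,json
np.set_printoptions(precision=4,suppress=True)
def rows(tgt,a1,N,g,path=None,start=None):
    """rows in tool axes to world TCP tgt, yaw a1 (deg, tool x), tool down"""
    st=arm.state(); p=np.array(st['tcp_pos']) if start is None else np.array(start[0]); R=np.array(st['tool_rot']); a=np.degrees(np.arctan2(R[1,0],R[0,0])) if start is None else start[1]
    tgt=np.array(tgt); out=[]; da=(a1-a)/N
    pos=path or (lambda s:p+s*(tgt-p))
    for i in range(N):
        w=np.radians(a+da*i); Rm=np.array([[np.cos(w),np.sin(w),0],[np.sin(w),-np.cos(w),0],[0,0,-1]])
        d=Rm.T@(pos((i+1)/N)-pos(i/N)); out.append([round(float(v),4) for v in d]+[0,0,round(-da,2),g])
    for i in range(0,N,10): print(json.dumps(out[i:i+10]).replace('], ','],\n'))
    return out
def st():
    s=arm.state();R=np.array(s['tool_rot']);print('t',s['clock'],'p',np.array(s['tcp_pos']),'yaw',np.degrees(np.arctan2(R[1,0],R[0,0])),'z',R[:,2],'F',np.array(s['ft_force']),'M',np.array(s['ft_torque']),'w',s['gripper_width'])
E
python3 -c "
from plan import *
st();rows([.528,-.086,.375],97.3,16,0.6)"
```

```text
t 1.0 p [ 0.2361 -0.6056  0.4047] yaw 21.303050922336823 z [-0.  0. -1.] F [-1.1663 -0.1231  0.0296] M [0.0113 0.0535 0.0023] w 0.08521721117618188
[[0.0288, -0.0236, 0.0019, 0, 0, -4.75, 0.6],
[0.0306, -0.0212, 0.0019, 0, 0, -4.75, 0.6],
[0.0323, -0.0186, 0.0019, 0, 0, -4.75, 0.6],
[0.0337, -0.0158, 0.0019, 0, 0, -4.75, 0.6],
[0.0349, -0.013, 0.0019, 0, 0, -4.75, 0.6],
[0.0359, -0.01, 0.0019, 0, 0, -4.75, 0.6],
[0.0366, -0.007, 0.0019, 0, 0, -4.75, 0.6],
[0.037, -0.004, 0.0019, 0, 0, -4.75, 0.6],
[0.0372, -0.0009, 0.0019, 0, 0, -4.75, 0.6],
[0.0372, 0.0022, 0.0019, 0, 0, -4.75, 0.6]]
[[0.0369, 0.0053, 0.0019, 0, 0, -4.75, 0.6],
[0.0363, 0.0083, 0.0019, 0, 0, -4.75, 0.6],
[0.0355, 0.0113, 0.0019, 0, 0, -4.75, 0.6],
[0.0344, 0.0142, 0.0019, 0, 0, -4.75, 0.6],
[0.0331, 0.017, 0.0019, 0, 0, -4.75, 0.6],
[0.0316, 0.0197, 0.0019, 0, 0, -4.75, 0.6]]
```

Request:
step_arm(
  deltas=[
    [[0.0288,-0.0236,0.0019,0,0,-4.75,0.6],[0.0306,-0.0212,0.0019,0,0,-4.75,0.6],[0.0323,-0.0186,0.0019,0,0,-4.75,0.6],[0.0337,-0.0158,0.0019,0,0,-4.75,0.6],[0.0349,-0.013,0.0019,0,0,-4.75,0.6],[0.0359,-0.01,0.0019,0,0,-4.75,0.6],[0.0366,-0.007,0.0019,0,0,-4.75,0.6],[0.037,-0.004,0.0019,0,0,-4.75,0.6],[0.0372,-0.0009,0.0019,0,0,-4.75,0.6],[0.0372,0.0022,0.0019,0,0,-4.75,0.6]],
  ],
)

```text
clock: 2.0
tcp_pos: [0.4189, -0.2794, 0.3859]
tool_rot: [[0.359, 0.934, 0.0], [0.934, -0.359, -0.0], [-0.0, 0.001, -1.0]]
ft_force: [0.4, 0.5, 0.0]
gripper_width: 0.051
```

Request:
step_arm(
  deltas=[
    [[0.0369,0.0053,0.0019,0,0,-4.75,0.6],[0.0363,0.0083,0.0019,0,0,-4.75,0.6],[0.0355,0.0113,0.0019,0,0,-4.75,0.6],[0.0344,0.0142,0.0019,0,0,-4.75,0.6],[0.0331,0.017,0.0019,0,0,-4.75,0.6],[0.0316,0.0197,0.0019,0,0,-4.75,0.6],[0,0,0,0,0,0,0.6],[0,0,0,0,0,0,0.6]],
  ],
)

```text
clock: 2.8
tcp_pos: [0.5282, -0.0855, 0.3742]
tool_rot: [[-0.128, 0.992, -0.0], [0.992, 0.128, 0.0], [0.0, -0.0, -1.0]]
ft_force: [0.6, -0.5, 0.2]
gripper_width: 0.0514
```

Request:
step_arm(
  deltas=[
    [[0,0,0.015,0,0,0,0.6],[0,0,0.015,0,0,0,0.6],[0,0,0.01,0,0,0,0.6],[0,0,0.006,0,0,0,0.6],[0,0,0.004,0,0,0,0.6],[0,0,0,0,0,0,0.6]],
  ],
)

```text
clock: 3.4
tcp_pos: [0.5279, -0.0862, 0.3238]
tool_rot: [[-0.127, 0.992, -0.001], [0.992, 0.127, 0.0], [0.0, -0.001, -1.0]]
ft_force: [-0.2, -0.5, -0.0]
gripper_width: 0.051
```

Run:
```python
from plan import *
s=cap('scene');save(s,'s1.png',5,(200,160,350,270));st()
```

```text
t 3.45 p [ 0.5281 -0.0862  0.3243] yaw 97.29387202637434 z [-0.      0.0001 -1.    ] F [ 0.2983 -0.3316  0.7167] M [ 0.0362  0.0243 -0.0271] w 0.05126821576837856
```

View pics/s1.png

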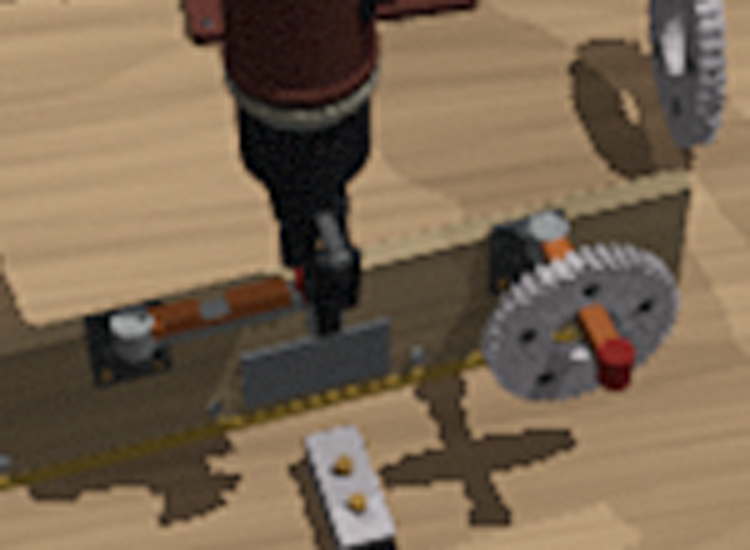

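The post (red sliver at about 298,285) sits between the fingers. I'll close on it.

Request:
step_arm(
  deltas=[
    [[0,0,0,0,0,0,0.1],[0,0,0,0,0,0,0.1],[0,0,0,0,0,0,0.1],[0,0,0,0,0,0,0.1],[0,0,0,0,0,0,0.1]],
  ],
  squeeze=30,
)

```text
clock: 3.95
tcp_pos: [0.5277, -0.0861, 0.3249]
tool_rot: [[-0.127, 0.992, -0.001], [0.992, 0.127, -0.0], [-0.0, -0.001, -1.0]]
ft_force: [-4.3, -0.0, 5.0]
gripper_width: 0.021
```

Run:
```python
from plan import *
st()
```

```text
t 3.95 p [ 0.5277 -0.0861  0.3249] yaw 97.30603553100133 z [-0.0008 -0.0005 -1.    ] F [-4.3353 -0.0242  4.9507] M [-0.008   0.9591  0.1255] w 0.02097874340722076
```

Request:
step_arm(
  deltas=[
    [[-0.0003,0.0086,-0.001,0,0,4.5,0.1],[-0.0003,0.0086,0,0,0,4.5,0.1],[-0.0003,0.0086,0,0,0,4.5,0.1],[-0.0003,0.0086,0,0,0,4.5,0.1],[-0.0003,0.0086,0,0,0,4.5,0.1],[-0.0003,0.0086,0,0,0,4.5,0.1]],
  ],
)

```text
clock: 4.55
tcp_pos: [0.5788, -0.0917, 0.325]
tool_rot: [[0.34, 0.94, -0.002], [0.94, -0.34, -0.0], [-0.001, -0.002, -1.0]]
ft_force: [-3.3, -1.9, 0.7]
gripper_width: 0.0213
```

```bash
cat >> plan.py <<'E'
hB=np.array([.5419,-.1949]);hA=np.array([.5089,.0643]);EX=np.array([.992,.1265]);EY=np.array([-.1265,.992])
def rel(h):
    s=arm.state();d=np.array(s['tcp_pos'])[:2]-h;print('rel ex,ey',d@EX,d@EY,'r',np.hypot(*d),'F ex,ey',np.array(s['ft_force'])[:2]@EX,np.array(s['ft_force'])[:2]@EY)
E
python3 -c "
from plan import *
st();rel(hB)"
```

```text
t 4.55 p [ 0.5788 -0.0917  0.325 ] yaw 70.1224500672351 z [-0.0017 -0.0004 -1.    ] F [-3.3139 -1.9281  0.7484] M [-0.336   0.5052  0.1276] w 0.021260084499147697
rel ex,ey 0.04963755817333026 0.09772640747033182 r 0.10960630456917378 F ex,ey -3.531305194714739 -1.4934227715929094
```

Going well. I'll continue the swing through the middle and to the stop.

Request:
step_arm(
  deltas=[
    [[-0.0003,0.0086,0,0,0,4.5,0.1],[-0.0003,0.0086,0,0,0,4.5,0.1],[-0.0003,0.0086,0,0,0,4.5,0.1],[-0.0003,0.0086,0,0,0,4.5,0.1],[-0.0003,0.0086,0,0,0,4.5,0.1],[-0.0003,0.0086,0,0,0,4.5,0.1],[-0.0003,0.0086,0,0,0,4.5,0.1],[-0.0003,0.0086,0,0,0,4.5,0.1],[-0.0003,0.0086,0,0,0,4.5,0.1]],
  ],
)

```text
clock: 5.45
tcp_pos: [0.6373, -0.1412, 0.325]
tool_rot: [[0.87, 0.493, -0.001], [0.493, -0.87, -0.001], [-0.001, 0.001, -1.0]]
ft_force: [-0.7, -3.5, -1.7]
gripper_width: 0.0209
```

Request:
step_arm(
  deltas=[
    [[-0.0003,0.0086,0,0,0,4.5,0.1],[-0.0003,0.0086,0,0,0,4.5,0.1],[-0.0003,0.0086,0,0,0,4.5,0.1],[-0.0003,0.0086,0,0,0,4.5,0.1],[-0.0003,0.0086,0,0,0,4.5,0.1],[0,0,0,0,0,0,0.1],[0,0,0,0,0,0,0.1]],
  ],
)

```text
clock: 6.15
tcp_pos: [0.6506, -0.1811, 0.3251]
tool_rot: [[0.992, 0.127, -0.001], [0.127, -0.992, -0.001], [-0.001, 0.001, -1.0]]
ft_force: [-3.8, -3.5, 0.7]
gripper_width: 0.0205
```

```bash
python3 -c "
from plan import *
st();rel(hB)"
```

```text
t 6.15 p [ 0.6506 -0.1811  0.3251] yaw 7.3176840242216326 z [-0.0014 -0.001  -1.    ] F [-3.7993 -3.5256  0.6936] M [-0.5544  0.8123  0.0658] w 0.020516210910205963
rel ex,ey 0.10961163063144133 -4.346691528098293e-05 r 0.10960800854477702 F ex,ey -4.2148724877906885 -3.016780832428716
```

Request:
step_arm(
  deltas=[
    [[0,0.001,0,0,0,0,0.1],[0,0.001,0,0,0,0,0.1],[0,0,0,0,0,0,0.1]],
  ],
)

```text
clock: 6.45
tcp_pos: [0.6508, -0.1815, 0.3251]
tool_rot: [[0.992, 0.129, -0.002], [0.129, -0.992, 0.001], [-0.002, -0.001, -1.0]]
ft_force: [-6.9, 1.4, 1.4]
gripper_width: 0.0208
```

```bash
python3 -c "
from plan import *
st();rel(hB)"
```

```text
t 6.45 p [ 0.6508 -0.1815  0.3251] yaw 7.399598479244178 z [-0.0022  0.0011 -1.    ] F [-6.9234  1.4411  1.4443] M [0.3064 1.3999 0.121 ] w 0.020836233895587822
rel ex,ey 0.10971089720667306 -0.0004985954069317343 r 0.1097083961361476 F ex,ey -6.6857347468239485 2.3054194332927267
```

Request:
step_arm(
  deltas=[
    [[0,-0.001,0,0,0,0,0.45],[0,0,0,0,0,0,0.45],[0,0,0,0,0,0,0.45],[0,0,-0.01,0,0,0,0.45],[0,0,-0.03,0,0,0,0.45],[0,0,-0.045,0,0,0,0.45],[0,0,0,0,0,0,0.45]],
  ],
)

```text
clock: 7.15
tcp_pos: [0.6523, -0.1814, 0.4185]
tool_rot: [[0.992, 0.127, 0.011], [0.127, -0.992, -0.002], [0.01, 0.004, -1.0]]
ft_force: [1.3, -0.0, 0.6]
gripper_width: 0.0384
```

Run:
```python
from plan import *
st()
s=cap('scene');t=cap('top')
save(t,'t1.png',5,(220,140,370,230))
save(s,'s2.png',4,(200,180,350,270))
for n in ['hookB_tip','hookA_tip','gear_center','hookB','hookA']:
    for c in (s,t): print(n,[(x[0].round(1),round(x[1],2)) for x in pin(c,n)])
```

```text
t 7.15 p [ 0.6523 -0.1814  0.4185] yaw 7.302505439558649 z [ 0.0108 -0.0024 -0.9999] F [ 1.3029 -0.0038  0.6221] M [ 0.0259 -0.0217  0.0284] w 0.03841475556611523
hookB_tip [(array([238.6, 253.7]), 0.62), (array([214.5, 310.1]), 0.3)]
hookB_tip []
hookA_tip [(array([323.3, 232.9]), 0.76)]
hookA_tip [(array([245.5, 163.9]), 0.52)]
gear_center [(array([314.8, 225.8]), 0.97), (array([337.3, 166.2]), 0.86)]
gear_center [(array([248.9, 181.4]), 0.94), (array([195.5, 288. ]), 0.58)]
hookB [(array([223.7, 226. ]), 0.49), (array([216.7, 310.2]), 0.33)]
hookB []
hookA [(array([311.9, 205.1]), 0.53)]
hookA [(array([251.8, 198.4]), 0.63)]
```

View pics/t1.png

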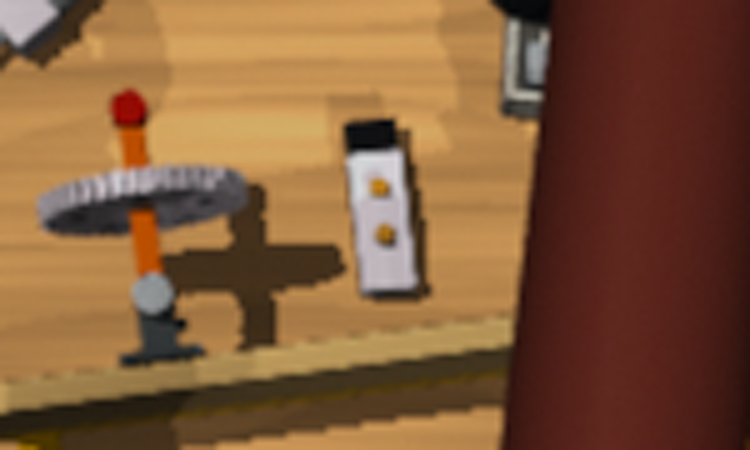

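Run:
```python
from plan import *
t=cap('top')
for P in ([.5684,.0719,.207],[.5684,.0719,.145]): print(proj(t,P))
print(onz(t,(248.6,174.8),.207), onz(t,(248.9,181.4),.145))
rows([.5684,.0719,.42],97.3,14,0.45)
```

```text
[246.346  174.7017]
[247.4884 179.17  ]
[0.5681 0.0655 0.207 ] [0.5617 0.0677 0.145 ]
[[-0.0036, -0.0187, -0.0007, 0, 0, -6.43, 0.45],
[-0.0015, -0.019, -0.0007, 0, 0, -6.43, 0.45],
[0.0007, -0.019, -0.0007, 0, 0, -6.43, 0.45],
[0.0028, -0.0188, -0.0007, 0, 0, -6.43, 0.45],
[0.0049, -0.0184, -0.0007, 0, 0, -6.43, 0.45],
[0.0069, -0.0177, -0.0007, 0, 0, -6.43, 0.45],
[0.0089, -0.0168, -0.0007, 0, 0, -6.43, 0.45],
[0.0107, -0.0157, -0.0007, 0, 0, -6.43, 0.45],
[0.0124, -0.0144, -0.0007, 0, 0, -6.43, 0.45],
[0.0139, -0.013, -0.0007, 0, 0, -6.43, 0.45]]
[[0.0153, -0.0113, -0.0007, 0, 0, -6.43, 0.45],
[0.0165, -0.0095, -0.0007, 0, 0, -6.43, 0.45],
[0.0174, -0.0076, -0.0007, 0, 0, -6.43, 0.45],
[0.0182, -0.0056, -0.0007, 0, 0, -6.43, 0.45]]
```

Request:
step_arm(
  deltas=[
    [[-0.0036,-0.0187,-0.0007,0,0,-6.43,0.45],[-0.0015,-0.019,-0.0007,0,0,-6.43,0.45],[0.0007,-0.019,-0.0007,0,0,-6.43,0.45],[0.0028,-0.0188,-0.0007,0,0,-6.43,0.45],[0.0049,-0.0184,-0.0007,0,0,-6.43,0.45],[0.0069,-0.0177,-0.0007,0,0,-6.43,0.45],[0.0089,-0.0168,-0.0007,0,0,-6.43,0.45],[0.0107,-0.0157,-0.0007,0,0,-6.43,0.45],[0.0124,-0.0144,-0.0007,0,0,-6.43,0.45],[0.0139,-0.013,-0.0007,0,0,-6.43,0.45]],
  ],
)

```text
clock: 8.8
tcp_pos: [0.5917, 0.0002, 0.4175]
tool_rot: [[0.311, 0.95, 0.0], [0.95, -0.311, -0.0], [0.0, 0.0, -1.0]]
ft_force: [-0.6, 0.1, 0.2]
gripper_width: 0.0386
```

Request:
step_arm(
  deltas=[
    [[0.0153,-0.0113,-0.0007,0,0,-6.43,0.45],[0.0165,-0.0095,-0.0007,0,0,-6.43,0.45],[0.0174,-0.0076,-0.0007,0,0,-6.43,0.45],[0.0152,-0.0056,-0.0007,0,0,-6.43,0.45],[0,0,0,0,0,0,0.45],[0,0,0,0,0,0,0.45]],
  ],
)

```text
clock: 9.4
tcp_pos: [0.5687, 0.0683, 0.4202]
tool_rot: [[-0.124, 0.992, 0.0], [0.992, 0.124, -0.0], [-0.0, 0.0, -1.0]]
ft_force: [1.1, -0.6, 0.3]
gripper_width: 0.0385
```

Run:
```python
from plan import *
st();rel(hA)
s=cap('scene');t=cap('top')
save(s,'s3.png',5,(210,150,350,270))
from meas import red
print('Btip',red(s,(225,235,262,268)),'Atip',red(s,(310,220,335,245)))
print(proj(s,[.6508,-.1815,.1723]),proj(s,[.6488,-.1815,.1723]),proj(s,[.618,.0782,.1733]))
```

```text
t 9.4 p [0.5687 0.0683 0.4202] yaw 97.1375556170194 z [ 0.0003 -0.0004 -1.    ] F [ 1.0905 -0.6335  0.2981] M [ 0.0059 -0.0317  0.0674] w 0.038455578575850094
rel ex,ey 0.05986119925059266 -0.003633193926169529 r 0.05996936732442585 F ex,ey 1.001610078034498 -0.7664146664991427
Btip [(array([235.0541, 251.5676]), np.int32(37), array([232, 249,   7,   6]))] Atip [(array([322.6786, 230.1429]), np.int32(28), array([319, 228,   8,   5]))]
[234.3154 252.8591] [234.2259 252.2921] [321.9792 229.843 ]
```

View pics/s3.png

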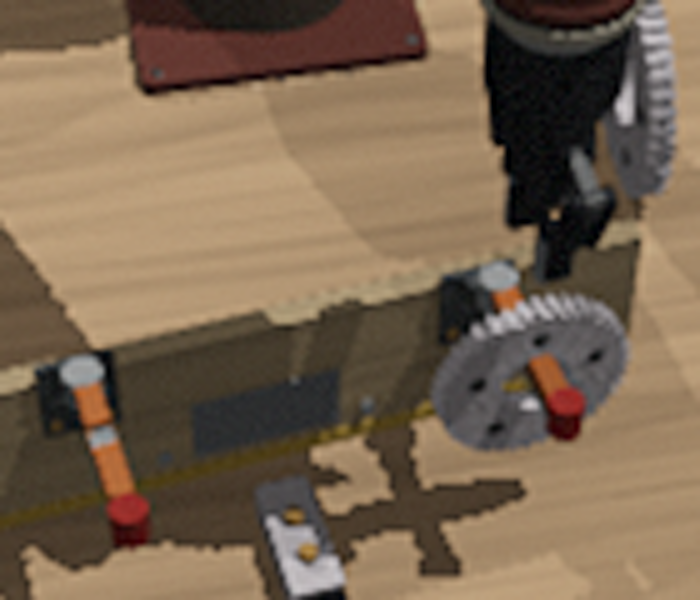

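B hangs unfolded (post at 129,515; groove at 103,437). The gripper is above the gear rim, so I'll descend.

Request:
step_arm(
  deltas=[
    [[0,0.002,0.02,0,0,0,0.45],[0,0,0.015,0,0,0,0.45],[0,0,0.01,0,0,0,0.45],[0,0,0.01,0,0,0,0.45],[0,0,0.006,0,0,0,0.45],[0,0,0.004,0,0,0,0.45],[0,0,0,0,0,0,0.45]],
  ],
)

```text
clock: 10.2
tcp_pos: [0.5705, 0.069, 0.3548]
tool_rot: [[-0.127, 0.992, -0.0], [0.992, 0.127, 0.0], [0.0, -0.0, -1.0]]
ft_force: [0.2, -0.2, -0.3]
gripper_width: 0.0383
```

Request:
step_arm(
  deltas=[
    [[0,0,0,0,0,0,0.3],[0,0,0,0,0,0,0.25],[0,0,0,0,0,0,0.2],[0,0,0,0,0,0,0.18],[0,0,0,0,0,0,0.16],[0,0,0,0,0,0,0.1],[0,0,0,0,0,0,0.05],[0,0,0,0,0,0,0.0]],
  ],
  squeeze=20,
)

```text
clock: 11.0
tcp_pos: [0.5705, 0.069, 0.3553]
tool_rot: [[-0.127, 0.992, -0.0], [0.992, 0.127, -0.0], [-0.0, -0.0, -1.0]]
ft_force: [-3.4, 0.8, 5.2]
gripper_width: 0.0135
```

```bash
python3 -c "
from plan import *
st();rel(hA)"
```

```text
t 11.0 p [0.5705 0.069  0.3553] yaw 97.31825895759795 z [-0.0002 -0.0001 -1.    ] F [-3.435   0.847   5.1939] M [-0.1292  0.808  -0.0162] w 0.013471236458469
rel ex,ey 0.0616986274896658 -0.0031030896634670225 r 0.061774565827231245 F ex,ey -3.3003265840190448 1.2747429709066413
```

Request:
step_arm(
  deltas=[
    [[0,0,0,0,0,0,0],[0,0,0,0,0,0,0],[0,-0.001,-0.003,0,0,0,0],[0,0,-0.004,0,0,0,0],[0,0,-0.004,0,0,0,0],[0,0,-0.004,0,0,0,0],[0,0,-0.004,0,0,0,0],[0,0,-0.003,0,0,0,0],[0,0,0,0,0,0,0],[0,0,0,0,0,0,0]],
  ],
  squeeze=60,
)

```text
clock: 12.0
tcp_pos: [0.5695, 0.0689, 0.3771]
tool_rot: [[-0.127, 0.992, -0.0], [0.992, 0.127, 0.0], [0.0, -0.0, -1.0]]
ft_force: [0.1, -0.4, -3.6]
gripper_width: 0.0121
```

```bash
python3 -c "
from plan import *
st();rel(hA)"
```

```text
t 12.0 p [0.5695 0.0689 0.3771] yaw 97.32113916567977 z [-0.0001  0.     -1.    ] F [ 0.1028 -0.4016 -3.5741] M [ 0.0255 -0.0628  0.0197] w 0.01205338176563168
rel ex,ey 0.06074418219362949 -0.0030987668332383635 r 0.06082115547571806 F ex,ey 0.05115153286836021 -0.41142906633514126
```

Request:
step_arm(
  deltas=[
    [[0,0.003,0.002,0,0,0,0],[0,0.005,0,0,0,0,0],[0,0.007,0,0,0,0,0],[0,0.007,0,0,0,0,0],[0,0.007,0,0,0,0,0],[0,0.007,0,0,0,0,0]],
  ],
)

```text
clock: 12.6
tcp_pos: [0.606, 0.0736, 0.375]
tool_rot: [[-0.127, 0.992, -0.0], [0.992, 0.127, 0.0], [0.0, -0.0, -1.0]]
ft_force: [-0.4, -0.0, -3.3]
gripper_width: 0.0121
```

Request:
step_arm(
  deltas=[
    [[0,0.008,0,0,0,0,0],[0,0.008,0,0,0,0,0],[0,0.008,0,0,0,0,0],[0,0.01,0,0,0,0,0],[0,0.01,0,0,0,0,0],[0,0.01,0,0,0,0,0],[0,0.005,0,0,0,0,0],[0,0,0,0,0,0,0]],
  ],
)

```text
clock: 13.4
tcp_pos: [0.6644, 0.0812, 0.3748]
tool_rot: [[-0.128, 0.992, -0.0], [0.992, 0.128, 0.0], [0.0, -0.0, -1.0]]
ft_force: [-0.4, -0.9, -3.5]
gripper_width: 0.0124
```

Run:
```python
from plan import *
st();rel(hA)
s=cap('scene');t=cap('top');save(s,'s4.png',5,(200,170,350,290))
from meas import red
print(red(s,(225,235,262,268)),red(t,(230,140,360,200)),red(s,(305,220,335,255)))
for n in ['gear_center','hookB_tip','hookA_tip']:
    for c in (s,t): print(n,[(x[0].round(1),round(x[1],2)) for x in pin(c,n)])
```

```text
t 13.4 p [0.6644 0.0812 0.3748] yaw 97.3286665516446 z [-0.0003  0.0004 -1.    ] F [-0.3822 -0.8855 -3.4808] M [ 0.0294  0.0209 -0.017 ] w 0.012361849715767174
rel ex,ey 0.1563843302344515 -0.002926064171267141 r 0.15640652134955116 F ex,ey -0.4911259837025867 -0.8300513099083593
[(array([235.1622, 251.7027]), np.int32(37), array([232, 249,   7,   6]))] [(array([334.1026, 149.359 ]), np.int32(39), array([331, 146,   7,   7]))] [(array([321.4667, 229.6667]), np.int32(15), array([320, 228,   4,   5]))]
gear_center [(array([327.3, 244.1]), 0.9), (array([311.5, 205. ]), 0.64), (array([239.2, 253.3]), 0.24)]
gear_center [(array([192.1, 287.3]), 0.87)]
hookB_tip [(array([237.9, 252.5]), 0.65)]
hookB_tip [(array([333.5, 152.8]), 0.78)]
hookA_tip [(array([321.5, 234.3]), 0.52)]
hookA_tip [(array([334.2, 150.8]), 0.43), (array([236.9, 136.7]), 0.15)]
```

View pics/s4.png

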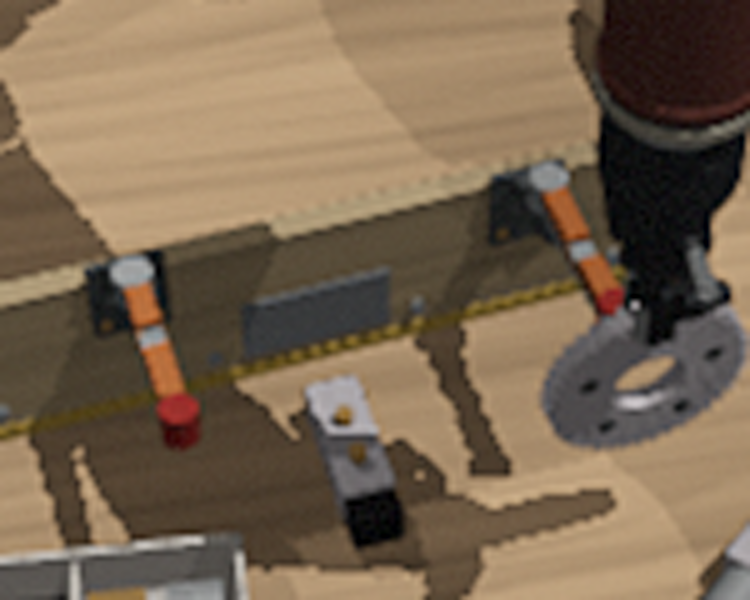

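Run:
```python
from plan import *
s=cap('scene');t=cap('top')
for c,a,b in ((t,(245.235,161.18),(334.10,149.36)),(s,(322.63,230.11),(235.11,251.64))):
    A=onz(c,a,.175)[:2];B=onz(c,b,.175)[:2];d=B-A;print(A,B,d,d@EX,d@EY)
# triangulated B
print(tri([s,t],[(235.11,251.64),(334.10,149.36)]))
```

```text
[0.6156 0.077 ] [ 0.6497 -0.1823] [ 0.0341 -0.2594] 0.0010541086172768932 -0.26161009526626333
[0.6207 0.0793] [ 0.6491 -0.1789] [ 0.0284 -0.2582] -0.004484489246091292 -0.2596861962491066
(array([ 0.6496, -0.1805,  0.1761]), [np.float64(0.6089859853613501), np.float64(0.5763308981281151)])
```

Gear is off hook A and hangs free in the grip (about 645,375 in the crop); both grooves are visible, and B's is roughly 50 mm out. Moving sideways to the front of B.

Request:
step_arm(
  deltas=[
    [[-0.016,0,0,0,0,0,0],[-0.026,0,0,0,0,0,0],[-0.03,0,0,0,0,0,0],[-0.032,0,0,0,0,0,0],[-0.035,0,0,0,0,0,0],[-0.035,0,0,0,0,0,0],[-0.032,0,0,0,0,0,0],[-0.028,0,0,0,0,0,0],[-0.018,0,0,0,0,0,0],[-0.008,0,0,0,0,0,0]],
  ],
)

```text
clock: 14.9
tcp_pos: [0.6967, -0.18, 0.3748]
tool_rot: [[-0.124, 0.992, -0.001], [0.992, 0.124, -0.001], [-0.001, -0.001, -1.0]]
ft_force: [-1.1, 0.0, -3.7]
gripper_width: 0.0122
```

Request:
step_arm(
  deltas=[
    [[0,0,0,0,0,0,0],[0,0,0,0,0,0,0],[0,0,0,0,0,0,0]],
  ],
)

```text
clock: 15.2
tcp_pos: [0.6971, -0.1747, 0.3753]
tool_rot: [[-0.13, 0.992, 0.0], [0.992, 0.13, 0.001], [0.001, 0.0, -1.0]]
ft_force: [-0.1, -0.1, -2.3]
gripper_width: 0.0125
```

Run:
```python
from plan import *
st();rel(hB)
s=cap('scene');t=cap('top');save(s,'s5.png',6,(190,200,290,290))
for r in arm.silhouettes('gear',s)[:2]:
    v,u=np.nonzero(r['pixels']);print(r['p'],u.min(),u.max(),v.min(),v.max())
print([(x[0].round(1),round(x[1],2)) for x in pin(s,'gear_center')])
p=np.array(arm.state()['tcp_pos']); print('pred ctr',proj(s,[*(p[:2]+.0021*EY),.1653]))
from meas import red;print(red(t,(320,135,350,165)))
```

```text
t 15.2 p [ 0.6971 -0.1747  0.3753] yaw 97.47427334333459 z [ 0.0002  0.0009 -1.    ] F [-0.1446 -0.1259 -2.3274] M [-0.0252 -0.0029  0.0117] w 0.012508083790915595
rel ex,ey 0.15652699022674693 0.0003904197061543838 r 0.1565222924159193 F ex,ey -0.15937303298298466 -0.10658216300945839
0.98 329 344 145 189
0.92 219 263 252 283
[(array([238.4, 270. ]), 0.81), (array([336.9, 165.6]), 0.66), (array([321.7, 234.5]), 0.49)]
pred ctr [239.4221 267.2956]
[]
```

View pics/s5.png

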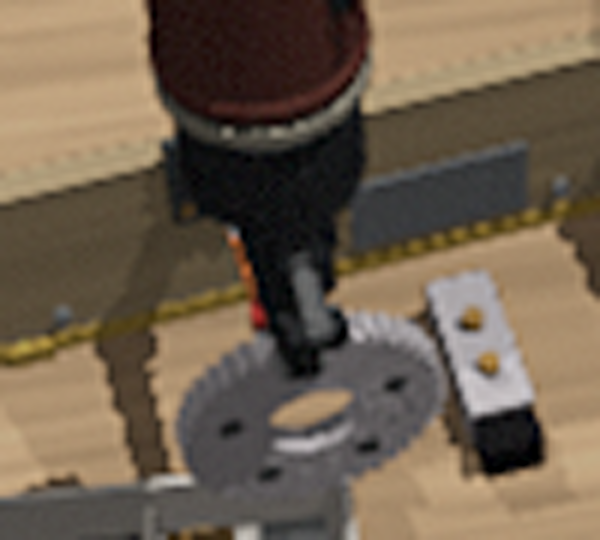

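Request:
step_arm(
  deltas=[
    [[0,-0.003,0,0,0,0,0],[0,-0.005,0,0,0,0,0],[0,-0.005,0,0,0,0,0],[0,-0.005,0,0,0,0,0],[0,-0.002,0,0,0,0,0],[0,0,0,0,0,0,0]],
  ],
)

```text
clock: 16.0
tcp_pos: [0.6767, -0.1797, 0.3754]
tool_rot: [[-0.127, 0.992, 0.0], [0.992, 0.127, -0.0], [-0.0, 0.0, -1.0]]
ft_force: [0.3, 0.5, -2.5]
gripper_width: 0.0118
```

Run:
```python
from plan import *
st();rel(hB)
```

```text
t 16.0 p [ 0.6767 -0.1797  0.3754] yaw 97.29478917682292 z [ 0.0001 -0.0002 -1.    ] F [ 0.307   0.4679 -2.4856] M [-0.0542 -0.0365  0.0323] w 0.011775183513083329
rel ex,ey 0.1356851469630094 -0.0019419855381843472 r 0.13569454871974368 F ex,ey 0.3637660142434771 0.425361762671511
```

Request:
step_arm(
  deltas=[
    [[0,-0.005,0,0,0,0,0],[0,-0.006,0,0,0,0,0],[0,-0.006,0,0,0,0,0],[0,-0.003,0,0,0,0,0],[0,0,0,0,0,0,0]],
  ],
)

```text
clock: 16.5
tcp_pos: [0.6567, -0.1826, 0.3757]
tool_rot: [[-0.127, 0.992, -0.0], [0.992, 0.127, -0.001], [-0.001, -0.0, -1.0]]
ft_force: [-2.0, -1.3, 2.1]
gripper_width: 0.0123
```

Run:
```python
from plan import *
st();rel(hB)
```

```text
t 16.5 p [ 0.6567 -0.1826  0.3757] yaw 97.27068707554812 z [-0.0001 -0.001  -1.    ] F [-2.0026 -1.3278  2.1382] M [-0.5119  0.5234 -0.0384] w 0.012301889861268385
rel ex,ey 0.11539216990797155 -0.0023355845612588132 r 0.11541198112092231 F ex,ey -2.154530688056353 -1.0638203640869033
```

Run:
```python
from plan import *
s=cap('scene');save(s,'s6.png',6,(185,195,285,285))
for p,o in (([.6644,.0812],(327.3,244.1)),([.6971,-.1747],(238.4,270.0)),([.5684,.0719+.0],(314.3,224.5))):
    for z in (.1653,.1603,.1453): print(p,z,proj(s,[*(np.array(p)+.0021*EY),z]).round(1),o)
p=np.array(arm.state()['tcp_pos']);g=np.array([*(p[:2]+.0021*EY),.1653])
print('now',[(x[0].round(1),round(x[1],2)) for x in pin(s,'gear_center')],proj(s,g))
th=np.linspace(0,2*np.pi,100)
for e in (-.007,.007):
    q=np.array([proj(s,g+[*(EX*e+EY*.062*np.cos(a)),.062*np.sin(a)]) for a in th]);print(q.min(0),q.max(0))
for r in arm.silhouettes('gear',s)[:2]:
    v,u=np.nonzero(r['pixels']);print(r['p'],u.min(),u.max(),v.min(),v.max())
st()
```

```text
[0.6644, 0.0812] 0.1653 [327.7 243.6] (327.3, 244.1)
[0.6644, 0.0812] 0.1603 [327.6 244.6] (327.3, 244.1)
[0.6644, 0.0812] 0.1453 [327.1 247.9] (327.3, 244.1)
[0.6971, -0.1747] 0.1653 [239.9 267.3] (238.4, 270.0)
[0.6971, -0.1747] 0.1603 [240.  268.3] (238.4, 270.0)
[0.6971, -0.1747] 0.1453 [240.4 271.5] (238.4, 270.0)
[0.5684, 0.0719] 0.1653 [316.1 219.3] (314.3, 224.5)
[0.5684, 0.0719] 0.1603 [316.  220.4] (314.3, 224.5)
[0.5684, 0.0719] 0.1453 [315.7 223.7] (314.3, 224.5)
now [(array([233.5, 257.8]), 0.97), (array([335.7, 163. ]), 0.91)] [235.1257 255.9521]
[212.4437 238.9487] [255.9156 268.1971]
[213.5561 242.8185] [257.3226 272.0476]
0.93 329 344 145 189
0.63 215 257 241 271
t 16.65 p [ 0.657  -0.1825  0.3756] yaw 97.28232400199202 z [-0.0006 -0.0009 -1.    ] F [-3.5492 -3.3506  3.5172] M [-0.7126  0.9523  0.0105] w 0.012323978077528957
```

View pics/s6.png

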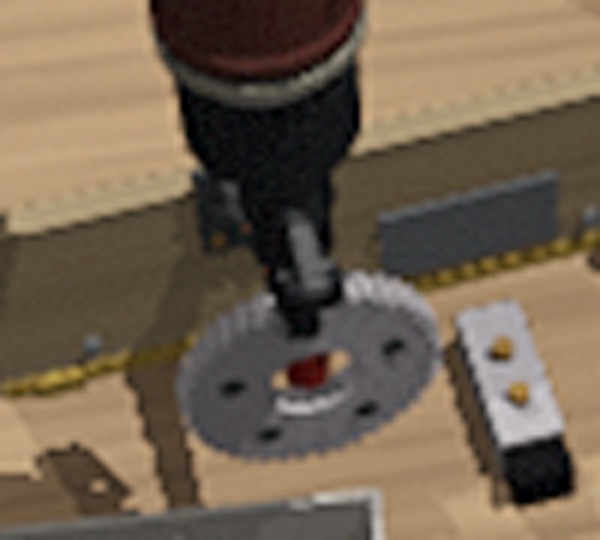

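Post is seen inside the bore, near its top, while the force is upward, so the gear sits a bit low relative to the post. I'll raise it slightly.

Request:
step_arm(
  deltas=[
    [[0,0,-0.002,0,0,0,0],[0,0,-0.001,0,0,0,0],[0,0,0,0,0,0,0]],
  ],
)

```text
clock: 16.95
tcp_pos: [0.6575, -0.1813, 0.3778]
tool_rot: [[-0.128, 0.992, -0.0], [0.992, 0.128, 0.001], [0.001, -0.0, -1.0]]
ft_force: [0.6, -0.8, -2.7]
gripper_width: 0.0125
```

Run:
```python
from plan import *
st();rel(hB)
```

```text
t 16.95 p [ 0.6575 -0.1813  0.3778] yaw 97.36737913134083 z [-0.0002  0.001  -1.    ] F [ 0.5922 -0.7956 -2.7482] M [-0.0552 -0.0365  0.0604] w 0.012523453202804105
rel ex,ey 0.11638321393585603 -0.001133234176840825 r 0.11638487582320918 F ex,ey 0.4867987406400875 -0.8641943398862164
```

Request:
step_arm(
  deltas=[
    [[-0.0015,0,-0.001,0,0,0,0],[0,0,0,0,0,0,0],[0,-0.004,0,0,0,0,0],[0,-0.004,0,0,0,0,0],[0,0,0,0,0,0,0]],
  ],
)

```text
clock: 17.45
tcp_pos: [0.6489, -0.1848, 0.3792]
tool_rot: [[-0.127, 0.992, -0.0], [0.992, 0.127, -0.0], [-0.0, -0.0, -1.0]]
ft_force: [-0.6, -0.4, -2.5]
gripper_width: 0.012
```

Run:
```python
from plan import *
st();rel(hB)
```

```text
t 17.45 p [ 0.6489 -0.1848  0.3792] yaw 97.29182758716468 z [-0.0003 -0.0002 -1.    ] F [-0.586  -0.4497 -2.4567] M [-0.0586 -0.0042 -0.0225] w 0.01201417162020648
rel ex,ey 0.10745959492981606 -0.003476028469460469 r 0.10751223902653405 F ex,ey -0.6381494183075574 -0.37196738109547767
```

Request:
step_arm(
  deltas=[
    [[0,-0.005,0,0,0,0,0],[0,-0.006,0,0,0,0,0],[0,-0.006,0,0,0,0,0],[0,-0.005,0,0,0,0,0],[0,0,0,0,0,0,0]],
  ],
)

```text
clock: 17.95
tcp_pos: [0.627, -0.1876, 0.3793]
tool_rot: [[-0.127, 0.992, -0.0], [0.992, 0.127, -0.0], [-0.0, -0.0, -1.0]]
ft_force: [0.2, 1.2, -2.7]
gripper_width: 0.0127
```

Run:
```python
from plan import *
st();rel(hB)
```

```text
t 17.95 p [ 0.627  -0.1876  0.3793] yaw 97.28462498456274 z [-0.0001 -0.0004 -1.    ] F [ 0.1513  1.1832 -2.6766] M [-0.0182 -0.0032 -0.0137] w 0.012670378137438413
rel ex,ey 0.08533145059483187 -0.0035660487621501304 r 0.08540310273890864 F ex,ey 0.299731516925373 1.154606975304414
```

Request:
step_arm(
  deltas=[
    [[0,-0.006,0,0,0,0,0],[0,-0.008,0,0,0,0,0],[0,-0.007,0.002,0,0,0,0],[0,-0.004,0.002,0,0,0,0],[0,0,0.002,0,0,0,0],[0,0,0.001,0,0,0,0],[0,0,0.001,0,0,0,0],[0,0,0,0,0,0,0]],
  ],
)

```text
clock: 18.75
tcp_pos: [0.6031, -0.1903, 0.3709]
tool_rot: [[-0.128, 0.992, -0.0], [0.992, 0.128, 0.0], [0.0, -0.0, -1.0]]
ft_force: [0.0, 0.1, -3.4]
gripper_width: 0.0121
```

Run:
```python
from plan import *
st();rel(hB)
```

```text
t 18.75 p [ 0.6031 -0.1903  0.3709] yaw 97.3358016995028 z [-0.0001  0.0003 -1.    ] F [ 0.0036  0.0971 -3.3772] M [ 0.0199 -0.0306  0.0288] w 0.012135846613247233
rel ex,ey 0.06126862989585315 -0.0032186653259695702 r 0.06135108355804988 F ex,ey 0.015860763876563124 0.09591384248974656
```

Request:
step_arm(
  deltas=[
    [[0,0,0.002,0,0,0,0],[0,0,0.001,0,0,0,0],[0,0,0.001,0,0,0,0],[0,0,0,0,0,0,0]],
  ],
)

```text
clock: 19.15
tcp_pos: [0.6031, -0.1903, 0.3681]
tool_rot: [[-0.128, 0.992, 0.001], [0.992, 0.128, -0.0], [-0.0, 0.001, -1.0]]
ft_force: [-1.5, 0.9, 4.2]
gripper_width: 0.0121
```

Request:
step_arm(
  deltas=[
    [[0,0,0.001,0,0,0,0],[0,0,0.001,0,0,0,0],[0,0,0,0,0,0,0]],
  ],
)

```text
clock: 19.45
tcp_pos: [0.6031, -0.1902, 0.3677]
tool_rot: [[-0.128, 0.992, 0.002], [0.992, 0.128, -0.001], [-0.001, 0.002, -1.0]]
ft_force: [-6.0, 1.8, 15.2]
gripper_width: 0.0123
```

Request:
step_arm(
  deltas=[
    [[0,0,0.001,0,0,0,0],[0,0,0,0,0,0,0]],
  ],
)

```text
clock: 19.65
tcp_pos: [0.6031, -0.1901, 0.3675]
tool_rot: [[-0.127, 0.992, 0.003], [0.992, 0.127, -0.001], [-0.002, 0.003, -1.0]]
ft_force: [-8.1, 1.4, 20.0]
gripper_width: 0.0124
```

Those calls shouldn't have been batched: the load climbed to 20 N. Backing off at once.

Request:
step_arm(
  deltas=[
    [[0,0,-0.003,0,0,0,0],[0,0,0,0,0,0,0]],
  ],
)

```text
clock: 19.85
tcp_pos: [0.6031, -0.1904, 0.368]
tool_rot: [[-0.127, 0.992, 0.001], [0.992, 0.127, -0.0], [-0.001, 0.001, -1.0]]
ft_force: [-1.2, 0.3, 7.5]
gripper_width: 0.0125
```

Run:
```python
from plan import *
st();rel(hB)
```

```text
t 19.85 p [ 0.6031 -0.1904  0.368 ] yaw 97.32074245025626 z [ 0.0014 -0.0004 -1.    ] F [-1.2244  0.3244  7.5381] M [ 0.1665  0.3584 -0.0222] w 0.012463832789139232
rel ex,ey 0.06125492351324641 -0.0033038566267530978 r 0.0613419255942842 F ex,ey -1.1735849760147263 0.4766888756640358
```

Request:
step_arm(
  deltas=[
    [[0,0,-0.001,0,0,0,0],[0,-0.001,0,0,0,0,0],[0,-0.002,0,0,0,0,0],[0,-0.001,0,0,0,0,0]],
  ],
)

```text
clock: 20.25
tcp_pos: [0.599, -0.1911, 0.3682]
tool_rot: [[-0.127, 0.992, 0.001], [0.992, 0.127, -0.0], [-0.0, 0.001, -1.0]]
ft_force: [3.0, -0.0, 1.5]
gripper_width: 0.0123
```

Request:
step_arm(
  deltas=[
    [[0,-0.001,0,0,0,0,0],[0,-0.001,0,0,0,0,0],[0,-0.001,0,0,0,0,0]],
  ],
)

```text
clock: 20.55
tcp_pos: [0.5959, -0.1914, 0.3681]
tool_rot: [[-0.127, 0.992, 0.0], [0.992, 0.127, -0.0], [-0.0, 0.0, -1.0]]
ft_force: [1.9, -1.0, 0.4]
gripper_width: 0.0121
```

Request:
step_arm(
  deltas=[
    [[0,-0.001,0,0,0,0,0],[0,-0.001,0,0,0,0,0]],
  ],
)

```text
clock: 20.75
tcp_pos: [0.5937, -0.1916, 0.3679]
tool_rot: [[-0.127, 0.992, -0.001], [0.992, 0.127, 0.0], [0.0, -0.001, -1.0]]
ft_force: [1.6, 0.2, -0.7]
gripper_width: 0.012
```

Request:
step_arm(
  deltas=[
    [[0,-0.001,0.0003,0,0,0,0],[0,-0.001,0,0,0,0,0]],
  ],
)

```text
clock: 20.95
tcp_pos: [0.5914, -0.1918, 0.3668]
tool_rot: [[-0.127, 0.992, -0.003], [0.992, 0.127, 0.001], [0.001, -0.002, -1.0]]
ft_force: [0.7, 0.1, -3.0]
gripper_width: 0.0124
```

Request:
step_arm(
  deltas=[
    [[0,0,0.001,0,0,0,0],[0,0,0,0,0,0,0]],
  ],
)

```text
clock: 21.15
tcp_pos: [0.5918, -0.1918, 0.3663]
tool_rot: [[-0.127, 0.992, -0.001], [0.992, 0.127, 0.0], [0.0, -0.001, -1.0]]
ft_force: [-0.5, -0.7, -2.7]
gripper_width: 0.0126
```

In the groove: it's below sleeve level with only its own weight showing. Lowering gently.

Request:
step_arm(
  deltas=[
    [[0,0,0.001,0,0,0,0],[0,0,0.001,0,0,0,0],[0,0,0,0,0,0,0]],
  ],
)

```text
clock: 21.45
tcp_pos: [0.5919, -0.1919, 0.3646]
tool_rot: [[-0.127, 0.992, -0.0], [0.992, 0.127, 0.0], [0.0, -0.0, -1.0]]
ft_force: [-0.2, -0.7, -2.5]
gripper_width: 0.0123
```

Request:
step_arm(
  deltas=[
    [[0,0,0.001,0,0,0,0],[0,0,0.0005,0,0,0,0],[0,0,0,0,0,0,0]],
  ],
)

```text
clock: 21.75
tcp_pos: [0.592, -0.1919, 0.3632]
tool_rot: [[-0.127, 0.992, -0.0], [0.992, 0.127, 0.0], [0.0, -0.0, -1.0]]
ft_force: [0.2, 0.4, -2.9]
gripper_width: 0.0123
```

Request:
step_arm(
  deltas=[
    [[0,0,0.0005,0,0,0,0],[0,0,0.0005,0,0,0,0],[0,0,0,0,0,0,0]],
  ],
)

```text
clock: 22.05
tcp_pos: [0.592, -0.1918, 0.3626]
tool_rot: [[-0.127, 0.992, 0.0], [0.992, 0.127, -0.0], [-0.0, 0.0, -1.0]]
ft_force: [-0.5, 0.4, -1.4]
gripper_width: 0.0122
```

Contact is starting near the expected bottom.

Request:
step_arm(
  deltas=[
    [[0,0,0.0007,0,0,0,0],[0,0,0,0,0,0,0]],
  ],
)

```text
clock: 22.25
tcp_pos: [0.5921, -0.1918, 0.3623]
tool_rot: [[-0.127, 0.992, 0.001], [0.992, 0.127, -0.0], [-0.0, 0.001, -1.0]]
ft_force: [-1.8, 1.0, 4.0]
gripper_width: 0.0122
```

Request:
step_arm(
  deltas=[
    [[0,0,0,0,0,0,0.2],[0,0,0,0,0,0,0.3],[0,0,0,0,0,0,0.35],[0,0,0,0,0,0,0.35],[0,0,0,0,0,0,0.35]],
  ],
)

```text
clock: 22.75
tcp_pos: [0.592, -0.1919, 0.3616]
tool_rot: [[-0.127, 0.992, -0.0], [0.992, 0.127, 0.0], [0.0, -0.0, -1.0]]
ft_force: [-0.3, 0.3, -0.4]
gripper_width: 0.03
```

Run:
```python
from plan import *
st();rel(hB)
s=cap('scene');save(s,'s7.png',6,(185,180,285,270))
```

```text
t 22.75 p [ 0.592  -0.1919  0.3616] yaw 97.32010039333504 z [-0.0001  0.0001 -1.    ] F [-0.3077  0.3051 -0.3536] M [ 0.0247 -0.0076 -0.0154] w 0.030016880581325123
rel ex,ey 0.05007910983105395 -0.003333576685468215 r 0.05018827652259306 F ex,ey -0.26660448210182136 0.3416240662939134
```

View pics/s7.png

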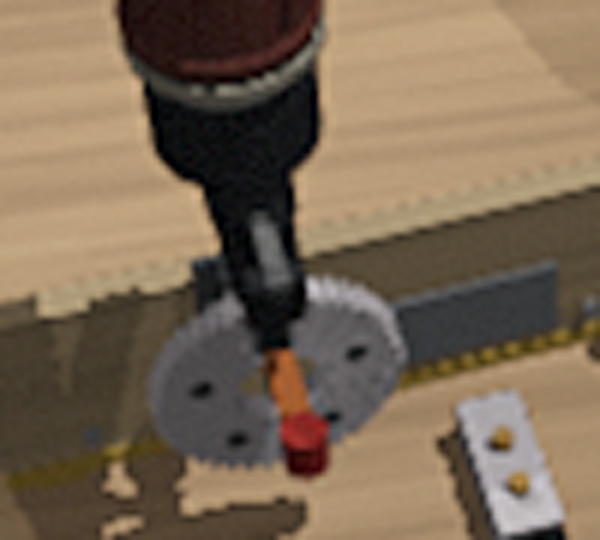

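Gear hangs upright in the groove, released (disc centre about (280,375), bar and post in front). Lifting off and going to post A.

Request:
step_arm(
  deltas=[
    [[0,0,-0.005,0,0,0,0.45],[0,0,-0.015,0,0,0,0.45],[0,0,-0.025,0,0,0,0.45],[0,0,-0.02,0,0,0,0.45],[0,0,-0.005,0,0,0,0.45],[0,0,0,0,0,0,0.45]],
  ],
)

```text
clock: 23.4
tcp_pos: [0.5921, -0.1918, 0.433]
tool_rot: [[-0.127, 0.992, 0.002], [0.992, 0.127, -0.001], [-0.001, 0.002, -1.0]]
ft_force: [0.0, -0.2, 0.7]
gripper_width: 0.0381
```

Run:
```python
from plan import *
st()
rows([.617,.0773,.385],7.3,18,0.5)
```

```text
t 23.4 p [ 0.5921 -0.1918  0.433 ] yaw 97.32097136959136 z [ 0.0021 -0.0007 -1.    ] F [ 0.049  -0.1578  0.6865] M [-0.0145  0.0324 -0.0275] w 0.038089609712390705
[[0.0147, 0.0033, 0.0027, 0, 0, 5.0, 0.5],
[0.0149, 0.002, 0.0027, 0, 0, 5.0, 0.5],
[0.015, 0.0007, 0.0027, 0, 0, 5.0, 0.5],
[0.015, -0.0006, 0.0027, 0, 0, 5.0, 0.5],
[0.0149, -0.0019, 0.0027, 0, 0, 5.0, 0.5],
[0.0147, -0.0032, 0.0027, 0, 0, 5.0, 0.5],
[0.0143, -0.0045, 0.0027, 0, 0, 5.0, 0.5],
[0.0139, -0.0057, 0.0027, 0, 0, 5.0, 0.5],
[0.0133, -0.0069, 0.0027, 0, 0, 5.0, 0.5],
[0.0127, -0.008, 0.0027, 0, 0, 5.0, 0.5]]
[[0.0119, -0.0091, 0.0027, 0, 0, 5.0, 0.5],
[0.0111, -0.0101, 0.0027, 0, 0, 5.0, 0.5],
[0.0102, -0.0111, 0.0027, 0, 0, 5.0, 0.5],
[0.0092, -0.0119, 0.0027, 0, 0, 5.0, 0.5],
[0.0081, -0.0126, 0.0027, 0, 0, 5.0, 0.5],
[0.007, -0.0133, 0.0027, 0, 0, 5.0, 0.5],
[0.0058, -0.0139, 0.0027, 0, 0, 5.0, 0.5],
[0.0045, -0.0143, 0.0027, 0, 0, 5.0, 0.5]]
```

Request:
step_arm(
  deltas=[
    [[0.0147,0.0033,0.0027,0,0,5.0,0.5],[0.0149,0.002,0.0027,0,0,5.0,0.5],[0.015,0.0007,0.0027,0,0,5.0,0.5],[0.015,-0.0006,0.0027,0,0,5.0,0.5],[0.0149,-0.0019,0.0027,0,0,5.0,0.5],[0.0147,-0.0032,0.0027,0,0,5.0,0.5],[0.0143,-0.0045,0.0027,0,0,5.0,0.5],[0.0139,-0.0057,0.0027,0,0,5.0,0.5],[0.0133,-0.0069,0.0027,0,0,5.0,0.5],[0.0127,-0.008,0.0027,0,0,5.0,0.5]],
  ],
)

```text
clock: 24.4
tcp_pos: [0.6057, -0.0418, 0.4032]
tool_rot: [[0.681, 0.733, -0.002], [0.733, -0.681, 0.0], [-0.001, -0.002, -1.0]]
ft_force: [1.2, -0.3, -0.2]
gripper_width: 0.0427
```

Request:
step_arm(
  deltas=[
    [[0.0119,-0.0091,0.0027,0,0,5.0,0.5],[0.0111,-0.0101,0.0027,0,0,5.0,0.5],[0.0102,-0.0111,0.0027,0,0,5.0,0.5],[0.0092,-0.0119,0.0027,0,0,5.0,0.5],[0.0081,-0.0126,0.0027,0,0,5.0,0.5],[0.007,-0.0133,0.0027,0,0,5.0,0.5],[0.0058,-0.0139,0.0027,0,0,5.0,0.5],[0.0045,-0.0143,0.0027,0,0,5.0,0.5],[0,0,0,0,0,0,0.5],[0,0,0,0,0,0,0.5]],
  ],
)

```text
clock: 25.4
tcp_pos: [0.617, 0.077, 0.3822]
tool_rot: [[0.991, 0.13, -0.001], [0.13, -0.991, -0.0], [-0.001, 0.0, -1.0]]
ft_force: [0.2, -0.2, -0.4]
gripper_width: 0.0429
```

Run:
```python
from plan import *
from meas import red
st();rel(hA)
s=cap('scene');t=cap('top');print(red(s,(300,215,340,250)),red(s,(225,235,262,268)),red(t,(225,150,260,175)),red(t,(320,135,350,165)))
for n in ('gear_center','hookB_tip','hookA_tip'): print(n,[(x[0].round(1),round(x[1],2)) for x in pin(s,n)])
print('pred B gear',proj(s,[*(hB+.05*EX),.1453]))
save(s,'s8.png',5,(200,180,340,290))
```

```text
t 25.4 p [0.617  0.077  0.3822] yaw 7.493033284963068 z [-0.0014 -0.0005 -1.    ] F [ 0.2155 -0.1847 -0.4292] M [-0.0624 -0.0494 -0.0162] w 0.04289198467545141
rel ex,ey 0.10881994153241929 -0.0010571867876150835 r 0.108821472049644 F ex,ey 0.19044162503296155 -0.21047120153780796
[(array([322.7778, 230.8333]), np.int32(18), array([320, 229,   6,   4]))] [(array([235.1842, 251.6579]), np.int32(38), array([232, 249,   8,   6]))] [] [(array([334.1579, 149.2895]), np.int32(38), array([331, 146,   7,   7]))]
gear_center [(array([229.5, 242. ]), 0.85)]
hookB_tip [(array([237.4, 251.2]), 0.6)]
hookA_tip [(array([321.5, 233.7]), 0.41)]
pred B gear [230.0763 242.8352]
```

View pics/s8.png

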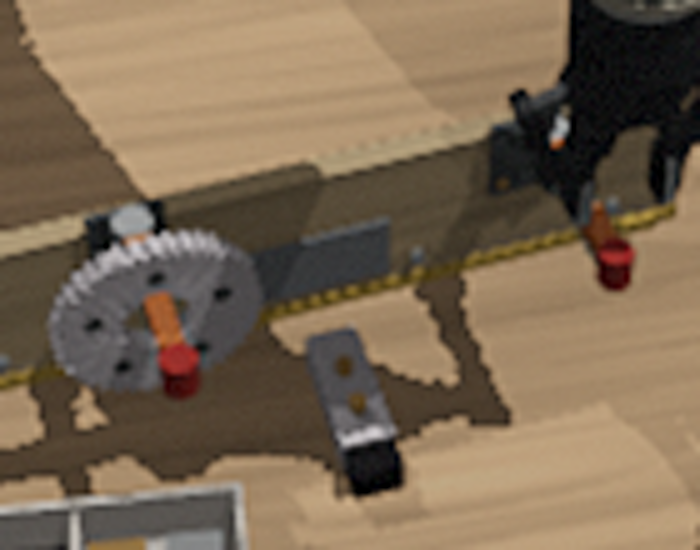

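Request:
step_arm(
  deltas=[
    [[0,0,0.015,0,0,0,0.5],[0,0,0.015,0,0,0,0.5],[0,0,0.012,0,0,0,0.5],[0,0,0.008,0,0,0,0.5],[0,0,0.006,0,0,0,0.5],[0,0,0,0,0,0,0.5]],
  ],
)

```text
clock: 26.25
tcp_pos: [0.617, 0.0773, 0.326]
tool_rot: [[0.992, 0.128, -0.001], [0.128, -0.992, -0.0], [-0.001, -0.0, -1.0]]
ft_force: [-0.7, -0.2, -0.1]
gripper_width: 0.0429
```

Run:
```python
from plan import *
st();rel(hA)
```

```text
t 26.25 p [0.617  0.0773 0.326 ] yaw 7.331819810513772 z [-0.0015 -0.0001 -1.    ] F [-0.6956 -0.1829 -0.0709] M [-0.0023 -0.042   0.033 ] w 0.04292731122595047
rel ex,ey 0.10884712111428987 -0.0007468144010753636 r 0.10884607761340327 F ex,ey -0.7131630044537587 -0.0934226688616596
```

Request:
step_arm(
  deltas=[
    [[0,0,0,0,0,0,0.1],[0,0,0,0,0,0,0.1],[0,0,0,0,0,0,0.1],[0,0,0,0,0,0,0.1],[0,0,0,0,0,0,0.1]],
  ],
  squeeze=30,
)

```text
clock: 26.75
tcp_pos: [0.6172, 0.0785, 0.3278]
tool_rot: [[0.992, 0.129, 0.001], [0.129, -0.992, 0.002], [0.001, -0.001, -1.0]]
ft_force: [-0.2, 5.3, 2.7]
gripper_width: 0.0204
```

Run:
```python
from plan import *
st();rel(hA)
```

```text
t 26.75 p [0.6172 0.0785 0.3278] yaw 7.38930826046475 z [ 0.001   0.0015 -1.    ] F [-0.1539  5.3306  2.6675] M [1.1302 0.2436 0.0004] w 0.020404941616765274
rel ex,ey 0.10919556494080916 0.00043323871364849773 r 0.10919280743341704 F ex,ey 0.5216694941778424 5.307414874608859
```

Request:
step_arm(
  deltas=[
    [[-0.0003,-0.0086,0,0,0,-4.5,0.1],[-0.0003,-0.0086,0,0,0,-4.5,0.1],[-0.0003,-0.0086,0,0,0,-4.5,0.1],[-0.0003,-0.0086,0,0,0,-4.5,0.1],[-0.0003,-0.0086,0,0,0,-4.5,0.1],[-0.0003,-0.0086,0,0,0,-4.5,0.1],[-0.0003,-0.0086,0,0,0,-4.5,0.1]],
  ],
)

```text
clock: 27.45
tcp_pos: [0.5948, 0.132, 0.3278]
tool_rot: [[0.778, 0.628, 0.003], [0.628, -0.778, 0.0], [0.002, 0.002, -1.0]]
ft_force: [2.9, 2.1, -0.1]
gripper_width: 0.0205
```

Run:
```python
from plan import *
st();rel(hA)
```

```text
t 27.45 p [0.5948 0.132  0.3278] yaw 38.9335315886047 z [ 0.0029  0.0003 -1.    ] F [ 2.8848  2.1269 -0.107 ] M [ 0.3993 -0.6847 -0.2634] w 0.0204768974058149
rel ex,ey 0.09379234444960206 0.056293245398522956 r 0.1093852854102512 F ex,ey 3.1307571321904795 1.7449560720172697
```

Request:
step_arm(
  deltas=[
    [[-0.0001,-0.0086,0,0,0,-4.5,0.1],[-0.0001,-0.0086,0,0,0,-4.5,0.1],[-0.0003,-0.0086,0,0,0,-4.5,0.1],[-0.0003,-0.0086,0,0,0,-4.5,0.1],[-0.0003,-0.0086,0,0,0,-4.5,0.1],[-0.0003,-0.0086,0,0,0,-4.5,0.1],[-0.0003,-0.0086,0,0,0,-4.5,0.1],[-0.0003,-0.0086,0,0,0,-4.5,0.1],[-0.0003,-0.0086,0,0,0,-4.5,0.1]],
  ],
)

```text
clock: 28.35
tcp_pos: [0.529, 0.1727, 0.3277]
tool_rot: [[0.181, 0.983, 0.001], [0.983, -0.181, 0.001], [0.001, 0.0, -1.0]]
ft_force: [-2.5, 4.4, 2.7]
gripper_width: 0.021
```

Run:
```python
from plan import *
st();rel(hA)
```

```text
t 28.35 p [0.529  0.1727 0.3277] yaw 79.5509514801886 z [ 0.0006  0.0011 -1.    ] F [-2.4519  4.3929  2.6772] M [ 0.9019  0.6769 -0.0774] w 0.020987400396980424
rel ex,ey 0.033644815142581906 0.10500227103681918 r 0.11025717723181656 F ex,ey -1.8765361621632102 4.667950115203961
```

Request:
step_arm(
  deltas=[
    [[0,-0.0086,0,0,0,-4.5,0.1],[-0.0001,-0.0086,0,0,0,-4.5,0.1],[-0.0003,-0.0086,0,0,0,-4.5,0.1],[-0.0003,-0.006,0,0,0,-3,0.1],[0,0,0,0,0,0,0.1]],
  ],
)

```text
clock: 28.85
tcp_pos: [0.4967, 0.1743, 0.3277]
tool_rot: [[-0.104, 0.995, -0.001], [0.995, 0.104, 0.0], [0.0, -0.0, -1.0]]
ft_force: [-5.9, 4.5, 4.2]
gripper_width: 0.0205
```

Run:
```python
from plan import *
st();rel(hA)
```

```text
t 28.85 p [0.4967 0.1743 0.3277] yaw 95.99816075433695 z [-0.0005  0.0001 -1.    ] F [-5.9203  4.4637  4.194 ] M [0.9172 1.313  0.1019] w 0.020455421871456436
rel ex,ey 0.0018478866010728631 0.1106104606895169 r 0.11062223094464994 F ex,ey -5.308248662642663 5.176882050672789
```

Request:
step_arm(
  deltas=[
    [[0,-0.0015,0,0,0,-0.7,0.1],[0,-0.001,0,0,0,-0.6,0.1],[0,0,0,0,0,0,0.1]],
  ],
)

```text
clock: 29.15
tcp_pos: [0.4947, 0.174, 0.3276]
tool_rot: [[-0.125, 0.992, -0.001], [0.992, 0.125, 0.0], [0.0, -0.001, -1.0]]
ft_force: [-6.9, 2.4, 4.1]
gripper_width: 0.0202
```

Run:
```python
from plan import *
st();rel(hA)
```

```text
t 29.15 p [0.4947 0.174  0.3276] yaw 97.19989201640907 z [-0.0006  0.0003 -1.    ] F [-6.9003  2.3596  4.0853] M [0.7556 1.3655 0.0741] w 0.02018440016540221
rel ex,ey -0.00019966703460099408 0.11062502835370484 r 0.11062154426503693 F ex,ey -6.546584002322082 3.213609692270202
```

Still on the spring (−6.5 N), not at the stop yet.

Request:
step_arm(
  deltas=[
    [[0,-0.001,0,0,0,0,0.1],[0,-0.001,0,0,0,0,0.1],[0,0,0,0,0,0,0.1]],
  ],
)

```text
clock: 29.45
tcp_pos: [0.4938, 0.1737, 0.3277]
tool_rot: [[-0.125, 0.992, 0.003], [0.992, 0.125, 0.002], [0.001, 0.003, -1.0]]
ft_force: [1.0, 6.8, -0.1]
gripper_width: 0.0204
```

Run:
```python
from plan import *
st();rel(hA)
```

```text
t 29.45 p [0.4938 0.1737 0.3277] yaw 97.15563184274967 z [ 0.0027  0.0016 -1.    ] F [ 1.047   6.833  -0.0818] M [ 1.3177 -0.3479  0.0942] w 0.020444837803662803
rel ex,ey -0.0011002512643223908 0.11043359788287106 r 0.11043542054243963 F ex,ey 1.9029791478716034 6.645932577479627
```

At the stop (force reversed). Release and retreat.

Request:
step_arm(
  deltas=[
    [[0,0,0,0,0,0,0.5],[0,0,0,0,0,0,0.5],[0,0,0,0,0,0,0.5],[0,0,-0.01,0,0,0,0.5],[0,0,-0.03,0,0,0,0.5],[0,0,-0.045,0,0,0,0.5],[0,0,-0.04,0,0,0,0.5],[0,-0.03,-0.03,0,0,0,0.5],[0,0,0,0,0,0,0.5]],
  ],
)

```text
clock: 30.35
tcp_pos: [0.4619, 0.1706, 0.4875]
tool_rot: [[-0.126, 0.992, 0.007], [0.992, 0.126, 0.001], [-0.0, 0.007, -1.0]]
ft_force: [0.6, 1.3, -0.2]
gripper_width: 0.0427
```

Run:
```python
from plan import *
from meas import red
st();s=cap('scene');t=cap('top')
a=cv2.resize(s['img'][170:290,190:380,::-1],None,fx=4,fy=4,interpolation=cv2.INTER_CUBIC)
cv2.imwrite('pics/s9.png',a)
r=red(s,(190,180,400,280));print([(x[0].round(1),x[1]) for x in r]); 
ta=hA+.11*EY;print('pred A folded',proj(s,[*ta,.172]))
print([(x[0].round(1),round(x[1],2)) for x in pin(s,'gear_center')])
```

```text
t 30.35 p [0.4619 0.1706 0.4875] yaw 97.21336313447539 z [ 0.0071  0.0007 -1.    ] F [ 0.5825  1.2999 -0.2457] M [ 0.0332 -0.0582  0.0188] w 0.0427299098111094
[(array([342.1, 196.3]), np.int32(20)), (array([235.1, 251.6]), np.int32(35))]
pred A folded [341.154  196.0961]
[(array([229.5, 242.4]), 0.64), (array([335.5, 163.7]), 0.59)]
```

View pics/s9.png

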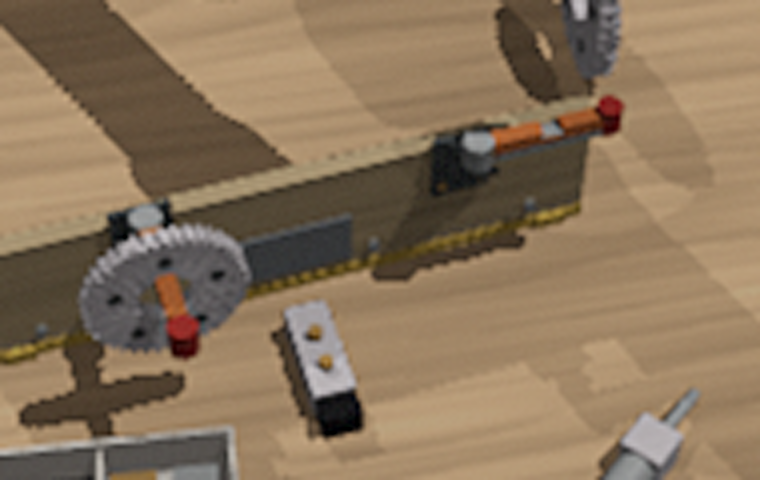

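Hook A is folded flat (post at 609,113), the gear hangs on B (165,290), and nothing else has been disturbed. Handing in.

```bash
python3 -c "
from bench import arm
print(arm.sign_off())"
```

```text
the job is handed in; nothing more can be done
None
```

The job is done and handed in at about 30 s, but I briefly loaded hook B past the 20 N forcing limit on the way.

**What was done:** I swung hook B out to its stop in the grip. I then carried the gear off hook A, slid it along B's sleeve under light load, and lowered it into the groove, which I found about 50 mm from the hinge. Last, I folded hook A back to its stop. Both stops showed as a reversal of the force on the tool.

**Last checks:**
- **Gear:** it sits 5.7 mm below sleeve level, against 6 mm expected. It took about 7 N of load to seat, and it hangs upright in the final picture.
- **Hook A:** its folded post is within about 1 px of the predicted spot.
- **Bench and robot:** nothing else in the final picture looks moved, and the robot is clear.

**What went wrong:**
- **Forcing:** at first contact with B's sleeve I sent three lowering calls in one go. The wrist force reached 20 N, or roughly 23 N on the hook once the gear's weight is added. I backed off straight away, but it may count as forcing the gear.
- **Post contact:** the gear also touched B's post lightly on the way in, at about 5–7 N. I raised it and shifted it sideways to clear. It had sat about 7 mm lower in the grip than I reckoned, either from slipping or from a height error, but it was never dropped.

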